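# Bring the red slide under the loupe

## Robot

A 6-joint arm with a two-finger parallel gripper is mounted at the origin on the work surface. World frame = base frame: x ahead of the robot, y to its left, z up, the work surface at z = 0. Lengths are in m, angles in rad, forces in N, time in s.
With the tool pointing down it reaches from about 0.3 to 0.75 m from the base axis. Payload 8.5 kg.
Tool frame: the origin (TCP) lies at the very end of the fingers, on their centre line; the grasp point (between the pads) lies 19 mm behind it; x points along the fingers, y is the direction in which the jaws open and shut, and the axes are right-handed (so a half turn about x gives the same grasp; the last joint's range is limited). The gripper opens to 85 mm and grips with 20 to 120 N. Pads are 22 mm wide; open, the fingers measure 114 mm over their backs; the gripper's body (76 mm by 85 mm) begins 54 mm behind the grasp point. The pads swing forward as they close: fully open they stand 13 mm farther back than shut.
Start: joints at [0.929, 0.381, 1.297, -0, 1.464, -0.215], TCP at [0.228, 0.501, 0.231] pointing down, gripper open.
Joint ranges: [-3.11, 3.11], [-0.89, 2.33], [0.22, 2.48], [-1.42, 4.56], [0.17, 2.85], [-2.88, 2.88]. Speed limits (rad/s): [2.39, 2.39, 3.14, 3.14, 3.14, 3.14].

## Interface

Orientations are given as a rotation vector (axis times angle).
In Python, from plant import * gives the robot as it stands.
- The arm moves only by the tool carry_out, never from a script. Its arguments are lists of equal length, an entry for each row: "xyz": the shift along the tool's x, y, z in m, a list of three; "roll": the turn about the tool's x in degrees. A call has 1 to 8 rows; each row shifts and turns the pose as measured when the row begins, along the tool's axes as they then stand; what a row does not reach is not made up. A row lasts 1/12 s, in which the tool goes at most 41.7 mm and 7.16 degrees, less where a joint would pass 70% of its speed; a pose out of reach is approached as far as the arm can. A call with a gripper value outside its range is refused whole. "gripper" is the closure in counts, from 0 (fully open) to 255 (shut), set as the call begins (left out, the last holds). The fingers move at their own pace and stop on an object; the grip force is fixed at half the most. Time passes only in rows, so rows that do not move let the fingers close. It gives the time, the measured TCP pose, the force and the opening at its end, in the units of the state.
- read_state(): the state, without advancing time (a new reading comes with each control period).
- snapshot(name): name is "scene" or "side" or "wrist"; returns a dict with "frame" (480x640x3 uint8, red, green, blue), "vfov" (degrees; the focal length in pixels is half the picture's height over the tangent of half this angle, whatever the lens; pixels are square), "cx", "cy" (the principal point, pixels), "cam_to_world" (4x4, takes a point from camera to world coordinates). Camera axes: x right, y down, z forward; pixel columns grow to the right and rows downward; lengths in m; the calibration is good to about 2 mm. A picture is of the moment at which its call begins. There is no depth.
- close_job(): hands the job in, once; it reports no verdict.
The state is a dict: "clock": time; "joints": joint angles; "qd": joint speeds; "joint_torque": joint torques, N m; "ee_pos": TCP position; "ee_rot": TCP orientation; "ft_force": force on the tool from outside, world axes, zero at the start; "torque": the same for the moment, N m; "finger_gap": finger opening in m.
Only numpy, scipy, OpenCV 4.12 (cv2) and the standard library are available. Lean on these libraries where they do the work, as an engineer would, in place of code of your own. Each camera call takes 0.05 s, during which the arm holds its last target. There are 200 camera calls.

## Task

With a fingertip, push gently on the arms of the slide carrier to turn it until the red-framed slide lies centred over the yellow-edged lit window of the light panel. Then push the loupe's swing arm round until the loupe stands centred over that slide. Only push, pick nothing up, and leave the film can, the slide box and the spare loupe where they stand.

Things in the scene. Friction and masses are not known exactly. Their poses are not given: they have to be found in the camera images.
- panel: flat light panel fixed to the table, 260 (x) x 380 (y) x 12 mm, grey top with a white 62 mm square window edged in yellow. Origin: centre of its underside, at table height; at zero yaw x points away from the robot, y to its left. On it: slide carrier (axis at x 0, y -70 mm), window (centre x 0, y +15), loupe post (axis x 0, y +155). All heights told here are above the table.
- window (a point): centre of the lit window, on the panel's top surface (12 mm high)
- hub (a point): on the vertical axis of the slide carrier, 12 mm high (panel top). The carrier is a flat cross of four equal arms at 90 degrees round a black hub (40 mm diameter, top 46 mm high). Each arm is a black bar 14 mm wide ending in a square slide frame 52 mm wide, from 59 to 111 mm out from the axis; one frame is red, three white.
- red_slide (a point): centre of the top face of the red slide frame (40 mm high), 85 mm from the hub axis. All bars and frames lie from 30 to 40 mm high, with 18 mm of free space between them and the panel; a finger put down in the open gap between two frames can push on the side of a frame.
- carrier (a joint): turn of the slide carrier in rad, anticlockwise seen from above, without stops; 0 (or a full turn) when the red slide is exactly over the window (red arm along the panel's +y). It turns freely either way against light friction (0.05 N m) and stays where it is left.
- pivot (a point): on the vertical axis of the loupe arm's post, at the panel's top surface (12 mm high). The post and its black cap (30 mm diameter) reach 110 mm high.
- loupe (a point): centre of the loupe's lower end (50 mm high), 140 mm from the post's axis. The loupe is a round black and clear magnifier, 48 mm diameter, 50 to 112 mm high, at the end of a straight aluminium arm 12 mm wide, 87 to 103 mm high, free to push on from 20 to 115 mm out from the post's axis. It passes above the slides without touching them.
- loupe_arm (a joint): turn of the loupe arm in rad: 0 when the loupe is exactly over the window (arm along the panel's -y); positive is clockwise seen from above, which moves the loupe to the robot's side (panel -x), where it is parked at the start. Stops at -0.5 and 1.5. Light friction (0.06 N m); it stays where it is left.
- film_can: loose yellow film can with a grey lid, 34 mm diameter, 52 mm high, standing on the panel's far left corner. Origin: centre of its underside. Leave it alone.
- slide_box: loose orange slide box with a clear lid, 62 x 112 x 57 mm high, on the table to the right of the panel. Origin: centre of its underside. Leave it alone.
- stand_loupe: loose spare loupe, black and clear, 48 mm diameter, 44 mm high, on the table to the left of the panel. Origin: centre of its underside. Leave it alone.

How it is judged:
On the way, in this order (a step that is already met when the one before it is completed fails the run):
1. the red slide is turned over the window while the loupe is still aside (horizontal distance between red_slide and window below 0.008 m), for 0.3 s.
2. the loupe is swung over the red slide (horizontal distance between loupe and red_slide below 0.012 m and horizontal distance between red_slide and window below 0.01 m), for 0.3 s.
At the end, for the whole second after the job is handed in: The red slide's centre is within 8 mm of the window's centre, the loupe's centre within 12 mm of the slide's centre (seen from above), and both are at rest (horizontal distance between red_slide and window below 0.008 m and horizontal distance between loupe and red_slide below 0.012 m and velocity of joint carrier between -0.05 and 0.05 rad/s and velocity of joint loupe_arm between -0.05 and 0.05 rad/s); the robot touches nothing.
It fails at once if the film can is lifted or moved by more than 15 mm, or tipped (distance of film_can from where it was at the start of the episode above 0.015 m or angle between film_can's own z axis and vertical above 0.3 rad).
It fails at once if the slide box is lifted or moved by more than 15 mm, or tipped (distance of slide_box from where it was at the start of the episode above 0.015 m or angle between slide_box's own z axis and vertical above 0.3 rad).
It fails at once if the stand loupe is lifted or moved by more than 15 mm, or tipped (distance of stand_loupe from where it was at the start of the episode above 0.015 m or angle between stand_loupe's own z axis and vertical above 0.3 rad).
It fails at once if the carrier or the loupe arm is pushed with more than 25 N (contact force between the fingers and carrier above 25 N or contact force between the fingers and loupe_arm above 25 N).
It also fails if it takes over 72 s, if anything falls off the work surface, if the arm or the gripper's body presses on something with over 40 N, if the wrist force passes 120 N, or if a joint passes its speed limit or range.

## Working session

There is one attempt and no reset: what is moved stays moved. The work goes in short steps, Python scripts to look and compute and a tool call to move; the robot and the scene stay as the last step left them, time stands still between calls to the robot, and variables do not carry over. Pictures are saved under pics/ and viewed, about 8 in all and at most 12, crops included, and the job is handed in when it is done.

Besides the shell and the picture viewer there is one more tool, called after "Request:" by a JSON object that holds its "fn" and its "kwargs", one argument or row to a line. carry_out: Moves the arm, as the interface text tells. Its arguments: {"type":"object","properties":{"xyz":{"type":"array","items":{"type":"array","items":{"type":"number"}}},"roll":{"type":"array","items":{"type":"number"}},"gripper":{"type":"number"}},"required":["xyz","roll"]}

```bash
mkdir -p pics; cat > h.py <<'E'
from plant import *
import numpy as np, cv2
from scipy.spatial.transform import Rotation as R
def snap(n,f):
    s=snapshot(n); cv2.imwrite('pics/'+f,s['frame'][:,:,::-1]); np.savez('pics/'+f+'.npz',**{k:s[k] for k in s}); return s
def fl(s): return 240/np.tan(np.radians(float(s['vfov']))/2)
def ray(s,uv,z):
    f=fl(s);T=np.array(s['cam_to_world']);d=T[:3,:3]@np.array([(uv[0]-s['cx'])/f,(uv[1]-s['cy'])/f,1]);o=T[:3,3]
    return o+d*(z-o[2])/d[2]
def proj(s,p):
    T=np.array(s['cam_to_world']);c=T[:3,:3].T@(np.array(p)-T[:3,3]);f=fl(s);return np.array([s['cx']+f*c[0]/c[2],s['cy']+f*c[1]/c[2]])
E
python3 - <<'E'
from h import *
for n in ['scene','side']:
    s=snap(n,n+'1.png');print(n,s['vfov'],s['cx'],s['cy'],np.round(s['cam_to_world'],3).tolist())
st=read_state();print(st);print(R.from_rotvec(st['ee_rot']).as_matrix().round(3))
E
```

```text
scene 51.475237908332055 318.4444644294795 238.52600855796476 [[-0.478, 0.708, -0.519, 1.087], [0.878, 0.38, -0.29, 0.312], [-0.008, -0.595, -0.804, 0.807], [0.0, 0.0, 0.0, 1.0]]
side 46.07328084571337 312.7759862155908 233.93734118045762 [[0.937, -0.211, 0.277, 0.319], [-0.348, -0.615, 0.707, -0.665], [0.021, -0.759, -0.65, 0.714], [0.0, 0.0, 0.0, 1.0]]
{'clock': 0.1, 'joints': array([ 9.28676882e-01,  3.81150307e-01,  1.29817864e+00,  1.06482043e-05,
        1.46361505e+00, -2.15318419e-01]), 'qd': array([ 0.00025165,  0.00085782, -0.0031361 , -0.00104635, -0.00096168,
       -0.00031485]), 'joint_torque': array([ 4.49401370e-03, -4.49222445e+01, -2.31656009e+01, -1.36161507e-04,
        3.66891618e-03, -2.31998638e-05]), 'ee_pos': array([0.22752223, 0.50043731, 0.23076401]), 'ee_rot': array([ 0.33380706,  1.5453247 , -0.33574289]), 'ft_force': array([-0.33043797,  0.64108635,  0.53480296]), 'torque': array([-0.04611484,  0.02296259, -0.07966812]), 'finger_gap': 0.08495918461862788}
[[-0.001  0.414  0.91 ]
 [-0.001  0.91  -0.414]
 [-1.    -0.001 -0.   ]]
```

View pics/scene1.png

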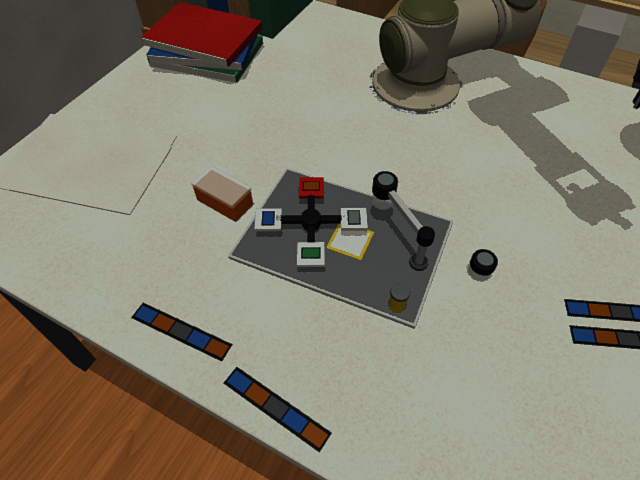

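View pics/side1.png

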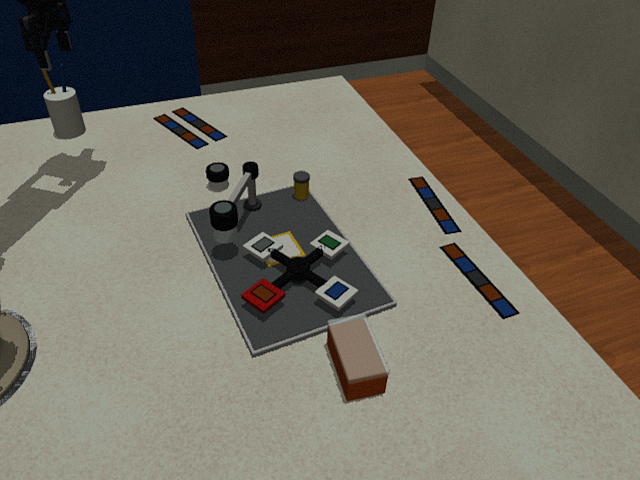

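The scene view shows the panel corners near (289,170), (452,221), (414,325) and (231,256). The red slide is at (311,186), the hub at (311,217), the loupe at (385,183) and the post cap at (426,236). The side view shows red at (264,295), the hub at (298,267), the loupe at (224,212), the post cap at (251,169), and panel corners at (187,214), (306,187), (395,303) and (254,352).

```bash
cat > fit.py <<'E'
from h import *
from scipy.optimize import least_squares
L=lambda f:dict(np.load('pics/'+f+'.npz'))
A=L('scene1.png');B=L('side1.png')
# panel corners: (x,y) panel, scene px, side px
C=[((-.13,-.19),(289,170),(254,352)),((-.13,.19),(452,221),(187,214)),((.13,.19),(414,325),(306,187)),((.13,-.19),(231,256),(395,303))]
def sub(s,p):
    g=cv2.cvtColor(s['frame'],cv2.COLOR_RGB2GRAY);return cv2.cornerSubPix(g,np.float32([[p]]),(4,4),(-1,-1),(3,50,.01))[0,0]
W=lambda q,p:np.array([q[0]+np.cos(q[2])*p[0]-np.sin(q[2])*p[1],q[1]+np.sin(q[2])*p[0]+np.cos(q[2])*p[1]])
obs=[]
for p,a,b in C:
    for s,u,n in((A,a,'A'),(B,b,'B')):
        v=sub(s,u);obs.append((p,ray(s,v,.012)[:2],n));print(n,u,v.round(1),obs[-1][1].round(4))
def yel(s,tag):
    h=cv2.cvtColor(s['frame'],cv2.COLOR_RGB2HSV);return h
def fit(o): return least_squares(lambda q:np.concatenate([W(q,p)-w for p,w,_ in o]),[.5,0,0],loss='soft_l1',f_scale=.003)
for k in('A','B','AB'):
    r=fit([o for o in obs if o[2] in k]);print(k,r.x.round(4),np.abs(r.fun).max().round(4))
q=r.x;np.save('q.npy',q)
print('win',W(q,(0,.015)),'hub',W(q,(0,-.07)),'piv',W(q,(0,.155)))
for s,c,rc in((A,'A',(311,186)),(B,'B',(264,295))):
    h=cv2.cvtColor(s['frame'],cv2.COLOR_RGB2HSV)
    m=(((h[...,0]<5)|(h[...,0]>175))&(h[...,1]>190)&(h[...,2]>80)).astype(np.uint8)
    z=np.zeros_like(m);cv2.circle(z,rc,24,1,-1);m&=z
    ct=max(cv2.findContours(m,0,2)[0],key=cv2.contourArea);rr=cv2.minAreaRect(ct)
    w=ray(s,rr[0],.038)[:2];d=w-W(q,(0,-.07));print(c,'red',rr,w.round(4),'r',np.hypot(*d),'joint',np.degrees(np.arctan2(d[1],d[0])-q[2])-90)
for s,c,u in((A,'A',(385,183)),(B,'B',(224,212))):
    w=ray(s,u,.112)[:2];d=w-W(q,(0,.155));print('loupe',w,np.hypot(*d),'joint',np.degrees(-(np.arctan2(d[1],d[0])-q[2]))-90)
for s,u in((A,(426,236)),(B,(251,169))): print('cap',ray(s,u,.11)[:2])
for s,u in((A,(311,217)),(B,(298,264))): print('hub',ray(s,u,.046)[:2])
for s,u in((A,(399,290)),(B,(301,176))): print('can',ray(s,u,.052)[:2])
for s,u in((A,(484,258)),(B,(217,169))): print('spare',ray(s,u,.044)[:2])
E
python3 fit.py
```

```text
A (289, 170) [287.1 169.1] [ 0.439  -0.1276]
B (254, 352) [254. 352.] [ 0.4363 -0.1331]
A (452, 221) [450.4 221. ] [0.4084 0.2403]
B (187, 214) [186.6 212.8] [0.4038 0.2404]
A (414, 325) [414.6 327.9] [0.6654 0.2663]
B (306, 187) [306. 187.] [0.6581 0.2465]
A (231, 256) [228.3 256.6] [ 0.6949 -0.1079]
B (395, 303) [396.4 304.2] [ 0.6881 -0.117 ]
A [0.5519 0.0683 0.0817] 0.0067
B [0.5463 0.0615 0.0761] 0.0143
AB [0.5498 0.0644 0.0822] 0.0179
win [0.54861274 0.07938827] hub [ 0.55558803 -0.00532505] piv [0.53712402 0.21891607]
A red ((311.0, 186.0), (18.0, 24.0), 90.0) [ 0.4786 -0.0443] r 0.0862810745635744 joint -247.8381686542607
B red ((262.9060363769531, 293.63421630859375), (33.83427810668945, 26.870807647705078), 34.99202346801758) [ 0.478  -0.0439] r 0.08667887823729653 joint -248.2644815656712
loupe [0.46457318 0.10958104] 0.1312165147968005 joint 38.273951855172754
loupe [0.4523078  0.09321124] 0.15164265699992144 joint 38.71564782787206
cap [0.5438539  0.22310805]
cap [0.53180423 0.20729859]
hub [ 0.55676015 -0.00068439]
hub [ 0.55250987 -0.00437756]
can [0.63163922 0.21725797]
can [0.64211332 0.23398233]
spare [0.48946905 0.32737702]
spare [0.48769553 0.32522293]
```

Request:
{"fn": "carry_out", "kwargs": {
  "xyz": [
    [-0.02,0,0],
    [-0.02,0,0],
    [-0.02,0,0],
    [-0.02,0,0],
    [-0.02,0,0],
    [0,0,0]
  ],
  "roll": [-6,-6,-6,-6,-6,0],
  "gripper": 255
}}

```text
clock: 0.6
ee_pos: [0.2269, 0.4996, 0.3315]
ee_rot: [-0.103, 1.576, 0.089]
ft_force: [-0.2, -0.0, 0.8]
finger_gap: 0.0119
```

```bash
cat >> h.py <<'E'
def to(p):
    st=read_state();M=R.from_rotvec(st['ee_rot']).as_matrix()
    print('tool delta',(M.T@(np.array(p)-st['ee_pos'])).round(4),'yaw(y)',np.degrees(np.arctan2(M[1,1],M[0,1])).round(2),st['ee_pos'].round(4),st['ft_force'].round(1))
E
python3 -c "
from h import *
to([.53,.06,.36])"
```

```text
tool delta [-0.0266 -0.4734  0.2471] yaw(y) 97.0 [0.2269 0.4996 0.3315] [-0.2 -0.   0.8]
```

Request:
{"fn": "carry_out", "kwargs": {
  "xyz": [
    [-0.002,-0.034,0.0177],
    [-0.002,-0.034,0.0177],
    [-0.002,-0.034,0.0177],
    [-0.002,-0.034,0.0177],
    [-0.002,-0.034,0.0177],
    [-0.002,-0.034,0.0177],
    [-0.002,-0.034,0.0177],
    [-0.002,-0.034,0.0177]
  ],
  "roll": [0,0,0,0,0,0,0,0]
}}

```text
clock: 1.27
ee_pos: [0.4012, 0.2405, 0.342]
ee_rot: [-0.106, 1.585, 0.087]
ft_force: [0.3, 0.3, 0.5]
finger_gap: -0.0001
```

Request:
{"fn": "carry_out", "kwargs": {
  "xyz": [
    [-0.002,-0.034,0.0177],
    [-0.002,-0.034,0.0177],
    [-0.002,-0.034,0.0177],
    [-0.002,-0.034,0.0177],
    [-0.002,-0.034,0.0177],
    [-0.002,-0.034,0.0177],
    [0,0,0],
    [0,0,0]
  ],
  "roll": [0,0,0,0,0,0,0,0]
}}

```text
clock: 1.93
ee_pos: [0.5369, 0.0327, 0.346]
ee_rot: [-0.088, 1.598, 0.07]
ft_force: [0.6, -0.4, -0.3]
finger_gap: 0.0001
```

```bash
python3 -c "
from h import *
s=snap('wrist','w1.png');print(s['vfov'],s['cx'],s['cy'],s['cam_to_world'].round(3).tolist())
to([.53,.06,.36])"
```

```text
59.86718033261397 317.7363829561004 237.17446872884236 [[-0.099, 0.962, 0.255, 0.468], [0.995, 0.099, 0.015, 0.028], [-0.011, 0.255, -0.967, 0.49], [0.0, 0.0, 0.0, 1.0]]
tool delta [-0.0145  0.0275 -0.0044] yaw(y) 95.77 [0.5367 0.0329 0.3456] [-0.8 -1.1 -0.3]
```

View pics/w1.png

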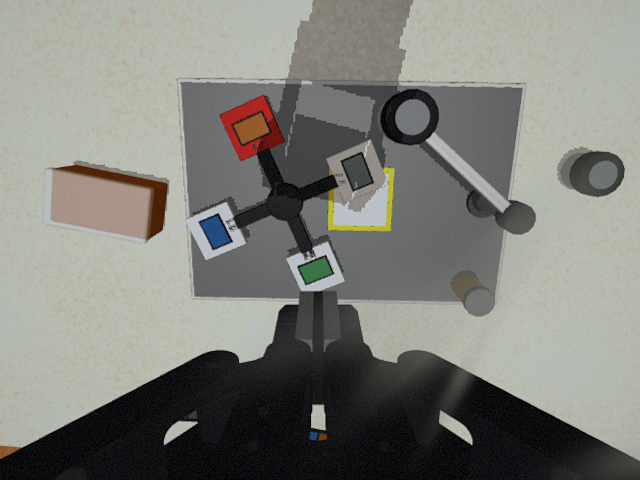

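The wrist view shows the whole panel. Red is at (252,128), the hub at (285,202), the window spans about (329..394, 168..231), the loupe top is at (411,117), the post cap at (515,217), and the gap between green and grey is near (335,225).

```bash
cat > m.py <<'E'
from h import *
from scipy.optimize import least_squares
W=lambda q,p:np.array([q[0]+np.cos(q[2])*p[0]-np.sin(q[2])*p[1],q[1]+np.sin(q[2])*p[0]+np.cos(q[2])*p[1]])
def ring(s,box,kind):
    h=cv2.cvtColor(s['frame'],cv2.COLOR_RGB2HSV)
    if kind=='red': m=(((h[...,0]<4)|(h[...,0]>174))&(h[...,1]>170)&(h[...,2]>70))
    else: m=(abs(h[...,0].astype(int)-28)<6)&(h[...,1]>150)&(h[...,2]>120)
    m=m.astype(np.uint8);z=np.zeros_like(m);x0,y0,x1,y1=box;z[y0:y1,x0:x1]=1;m&=z
    m=cv2.morphologyEx(m,cv2.MORPH_OPEN,np.ones((2,2),np.uint8))
    return m
def red(s,q,box):
    # rectify the plane z=.04 (top of frame) : map mask points to world, min-area rectangle
    m=ring(s,box,'red');v,u=np.nonzero(m);P=np.float32([ray(s,(a,b),.04)[:2]*1000 for a,b in zip(u,v)])
    r=cv2.minAreaRect(P);c=np.array(r[0])/1000;hub=W(q,(0,-.07));d=c-hub
    print('red',c.round(4),'size',np.round(r[1],1),'ang',round(r[2],2),'radius',np.hypot(*d).round(4),'joint deg',((np.degrees(np.arctan2(d[1],d[0])-q[2])-90+180)%360-180).round(2),'to window',(c-W(q,(0,.015))).round(4));return c
E
python3 - <<'E'
from m import *
s=dict(np.load('pics/w1.png.npz'))
g=cv2.cvtColor(s['frame'],cv2.COLOR_RGB2GRAY)
C=[((-.13,-.19),(179,80)),((-.13,.19),(524,84)),((.13,.19),(497,303)),((.13,-.19),(193,297))]
o=[(p,ray(s,u,.012)[:2]) for p,u in C]
m=ring(s,(320,150,410,245),'y');v,u=np.nonzero(m);P=np.float32([ray(s,(a,b),.012)[:2]*1000 for a,b in zip(u,v)])
r=cv2.minAreaRect(P);print('yellow',np.round(r[0],1),np.round(r[1],1),r[2])
f=least_squares(lambda q:np.concatenate([W(q,p)-w for p,w in o]),[.55,.06,.08]);q=f.x;print(q,f.fun.round(4)*1000)
np.save('q.npy',q)
print('win',W(q,(0,.015)),'hub',W(q,(0,-.07)),'piv',W(q,(0,.155)))
red(s,q,(215,85,290,165))
print('hubpix',ray(s,(285.5,201.5),.046)[:2],'cap',ray(s,(515.5,217.5),.110)[:2])
w=ray(s,(411,117),.112)[:2];d=w-W(q,(0,.155));print('loupe',w,np.hypot(*d),'joint',np.degrees(-(np.arctan2(d[1],d[0])-q[2]))-90)
E
```

```text
yellow [545.4  81.4] [73.2 73.6] 4.5716328620910645
[0.54474794 0.06561386 0.086551  ] [-3.1 -3.7 -3.3  3.9  2.3  2.1  4.1 -2.2]
win [0.5434513  0.08055771] hub [ 0.55079895 -0.00412412] piv [0.53134928 0.22003366]
red [ 0.4776 -0.0438] size [51.1 51.7] ang 28.83 radius 0.0833 joint deg 113.53 to window [-0.0658 -0.1244]
hubpix [ 0.54954423 -0.00327977] cap [0.53117672 0.21490447]
loupe [0.45221419 0.10426495] 0.14023108493193062 joint 39.31403492471546
```

```bash
python3 -c "
from h import *
to([.589,.0916,.025])"
```

```text
tool delta [0.3182 0.0564 0.0674] yaw(y) 95.77 [0.5367 0.0329 0.3456] [-0.8 -1.1 -0.3]
```

Request:
{"fn": "carry_out", "kwargs": {
  "xyz": [
    [0.02,0.02,0.024],
    [0.02,0.02,0.024],
    [0.02,0.018,0.02],
    [0.035,0,0],
    [0.035,0,0],
    [0.03,0,0],
    [0.03,0,0],
    [0,0,0]
  ],
  "roll": [0,0,0,0,0,0,0,0]
}}

```text
clock: 2.65
ee_pos: [0.5906, 0.1076, 0.146]
ee_rot: [-0.091, 1.595, 0.073]
ft_force: [-0.2, -0.1, 0.2]
finger_gap: -0.0001
```

```bash
python3 -c "
from h import *
to([.589,.0916,.025]);print(R.from_rotvec(read_state()['ee_rot']).as_matrix().round(3))"
```

```text
tool delta [ 1.212e-01 -1.450e-02 -1.000e-04] yaw(y) 95.96 [0.5906 0.1076 0.146 ] [-0.2 -0.1  0.2]
[[-0.025 -0.104  0.994]
 [-0.013  0.995  0.103]
 [-1.    -0.01  -0.026]]
```

Request:
{"fn": "carry_out", "kwargs": {
  "xyz": [
    [0.02,-0.007,0],
    [0.025,-0.007,0],
    [0.025,0,0],
    [0.02,0,0],
    [0.015,0,0],
    [0.01,0,0],
    [0,0,0],
    [0,0,0]
  ],
  "roll": [0,0,0,0,0,0,0,0]
}}

```text
clock: 3.32
ee_pos: [0.591, 0.0992, 0.0382]
ee_rot: [-0.096, 1.583, 0.077]
ft_force: [0.1, -0.3, 0.2]
finger_gap: -0.0001
```

```bash
cat > arc.py <<'E'
from h import *
import sys
# finger on an arc of radius r about the hub; print per-row tool shifts from the present place
hub=np.array([.550,-.0037]);r,step,n=float(sys.argv[1]),float(sys.argv[2]),int(sys.argv[3]);sg=float(sys.argv[4]) if len(sys.argv)>4 else -1
st=read_state();M=R.from_rotvec(st['ee_rot']).as_matrix();p=st['ee_pos'].copy();d=p[:2]-hub;a=np.arctan2(d[1],d[0]);print('r',np.hypot(*d).round(4),'ang',np.degrees(a).round(1),p.round(4),st['ft_force'].round(1))
out=[]
for i in range(n):
    a+=sg*step/r;t=np.array([*(hub+r*np.array([np.cos(a),np.sin(a)])),.025]);out.append((M.T@(t-p)).round(4).tolist());p=t
print(out,'end ang',np.degrees(a).round(1))
E
python3 arc.py .091 .008 8
```

```text
r 0.1108 ang 68.3 [0.591  0.0992 0.0382] [ 0.1 -0.3  0.2]
[[0.0135, -0.0214, -0.0022], [-0.0, -0.0046, 0.0065], [-0.0, -0.0052, 0.0061], [-0.0, -0.0057, 0.0056], [-0.0, -0.0062, 0.0051], [0.0, -0.0066, 0.0045], [0.0, -0.007, 0.0039], [0.0, -0.0073, 0.0033]] end ang 28.0
```

Request:
{"fn": "carry_out", "kwargs": {
  "xyz": [
    [0.008,0,0],
    [0.006,-0.004,0.002],
    [0,-0.008,0.003],
    [0,-0.008,0.003],
    [0,-0.005,0.004],
    [0,-0.005,0.005],
    [0,-0.006,0.005],
    [0,-0.006,0.005]
  ],
  "roll": [0,0,0,0,0,0,0,0]
}}

```text
clock: 3.98
ee_pos: [0.6269, 0.0572, 0.0283]
ee_rot: [-0.096, 1.576, 0.077]
ft_force: [-0.1, -0.4, 0.0]
finger_gap: 0.0003
```

```bash
python3 arc.py .091 .008 8
```

```text
r 0.0981 ang 38.4 [0.6269 0.0572 0.0283] [-0.1 -0.4  0. ]
[[0.0035, -0.0107, -0.002], [0.0001, -0.0073, 0.0033], [0.0001, -0.0075, 0.0027], [0.0001, -0.0077, 0.002], [0.0001, -0.0079, 0.0013], [0.0001, -0.008, 0.0006], [0.0001, -0.008, -0.0001], [0.0001, -0.008, -0.0008]] end ang -1.9
```

Request:
{"fn": "carry_out", "kwargs": {
  "xyz": [
    [0.003,-0.0095,-0.002],
    [0,-0.0073,0.0025],
    [0,-0.0075,0.002],
    [0,-0.0077,0.001],
    [0,-0.008,0.0005],
    [0,-0.008,0],
    [0,-0.008,-0.001],
    [0,-0.008,-0.0015]
  ],
  "roll": [0,0,0,0,0,0,0,0]
}}

```text
clock: 4.65
ee_pos: [0.6375, -0.0131, 0.0257]
ee_rot: [-0.096, 1.575, 0.077]
ft_force: [-0.4, 1.2, 0.3]
finger_gap: 0.0
```

```bash
python3 arc.py .091 .008 8; python3 -c "
from h import *
snap('side','s2.png')"
```

```text
r 0.088 ang -6.2 [ 0.6375 -0.0131  0.0257] [-0.4  1.2  0.3]
[[0.0008, -0.0084, 0.0009], [0.0001, -0.0075, -0.0027], [0.0001, -0.0072, -0.0034], [0.0001, -0.0069, -0.004], [0.0001, -0.0065, -0.0046], [0.0001, -0.0061, -0.0052], [0.0001, -0.0056, -0.0057], [0.0001, -0.0051, -0.0061]] end ang -46.5
```

View pics/s2.png

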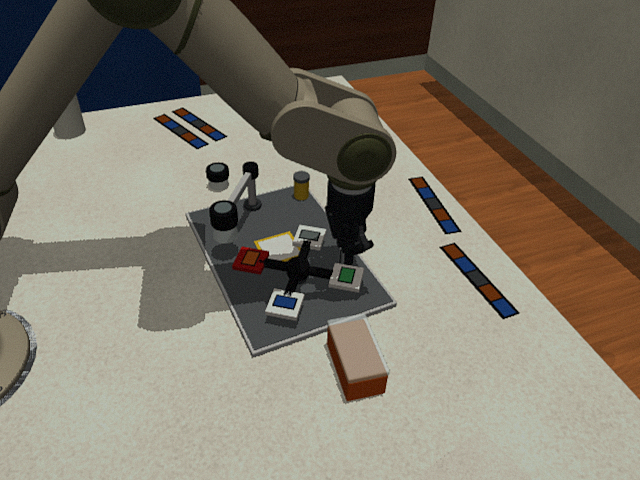

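The carrier is turning as planned. Red is now at (251,260) and green at (346,276), with the finger behind it. I'll carry on with the arc.

Request:
{"fn": "carry_out", "kwargs": {
  "xyz": [
    [0,-0.008,0],
    [0,-0.0075,-0.0025],
    [0,-0.0072,-0.0034],
    [0,-0.0069,-0.004],
    [0,-0.0065,-0.0046],
    [0,-0.006,-0.005],
    [0,-0.0045,-0.0045],
    [0,-0.003,-0.0035]
  ],
  "roll": [0,0,0,0,0,0,0,0]
}}

```text
clock: 5.37
ee_pos: [0.6133, -0.0726, 0.0268]
ee_rot: [-0.095, 1.574, 0.075]
ft_force: [0.5, 0.1, -0.1]
finger_gap: -0.0004
```

```bash
python3 arc.py .091 .004 4; python3 -c "
from m import *
q=np.load('q.npy');s=snap('side','s3.png');red(s,q,(200,190,330,300));s=snap('scene','c3.png');red(s,q,(280,150,400,290))"
```

```text
r 0.0936 ang -47.4 [ 0.6133 -0.0726  0.0268] [ 0.5  0.1 -0.1]
[[0.0018, -0.0002, -0.0048], [0.0, -0.0022, -0.0034], [0.0, -0.002, -0.0035], [0.0, -0.0019, -0.0035]] end ang -57.5
red [0.5266 0.0728] size [51.3 52.4] ang 17.61 radius 0.0806 joint deg 12.53 to window [-0.0169 -0.0078]
red [0.5312 0.081 ] size [51.8 51.3] ang 16.88 radius 0.0873 joint deg 7.99 to window [-0.0122  0.0004]
```

Request:
{"fn": "carry_out", "kwargs": {
  "xyz": [
    [0,-0.0023,-0.0032],
    [0,-0.0022,-0.0034],
    [0,-0.002,-0.0034],
    [0,-0.0012,-0.002],
    [0,0,0]
  ],
  "roll": [0,0,0,0,0]
}}

```text
clock: 5.88
ee_pos: [0.6014, -0.0815, 0.0271]
ee_rot: [-0.096, 1.574, 0.076]
ft_force: [0.6, -0.4, 0.6]
finger_gap: 0.0002
```

```bash
python3 arc.py .091 .004 2; python3 -c "
from m import *
q=np.load('q.npy');s=snap('side','s4.png');red(s,q,(200,190,330,300));s=snap('scene','c4.png');red(s,q,(280,150,400,290));s=snap('wrist','w4.png')"
```

```text
r 0.0932 ang -56.5 [ 0.6014 -0.0815  0.0271] [ 0.6 -0.4  0.6]
[[0.0022, 0.0003, -0.0046], [0.0, -0.0016, -0.0037]] end ang -61.6
red [0.5397 0.0758] size [51.8 52.4] ang 8.77 radius 0.0807 joint deg 2.98 to window [-0.0038 -0.0048]
red [0.5433 0.0839] size [52.  51.3] ang 8.51 radius 0.0883 joint deg -0.08 to window [-0.0002  0.0033]
```

View pics/w4.png

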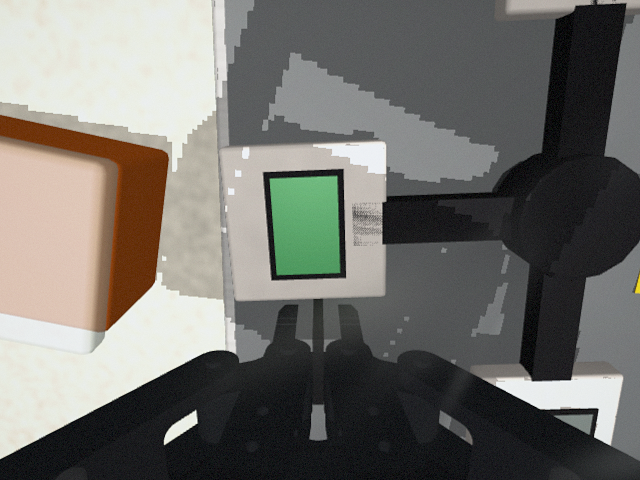

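Green sits at (303,220), flat against the finger, and the hub is at (572,215). The carrier still needs about 3.7° clockwise, so roughly 6 mm more push.

Request:
{"fn": "carry_out", "kwargs": {
  "xyz": [
    [0,-0.001,-0.0022],
    [0,-0.0008,-0.0018],
    [0,-0.0005,-0.0012],
    [0,0,0]
  ],
  "roll": [0,0,0,0]
}}

```text
clock: 6.37
ee_pos: [0.5968, -0.084, 0.0271]
ee_rot: [-0.097, 1.573, 0.077]
ft_force: [1.2, 0.5, -0.3]
finger_gap: -0.0001
```

```bash
python3 arc.py .091 .004 2; python3 -c "
from m import *
q=np.load('q.npy');s=snap('side','s5.png');red(s,q,(200,190,330,300));s=snap('scene','c5.png');red(s,q,(280,150,400,290))"
```

```text
r 0.0929 ang -59.8 [ 0.5968 -0.084   0.0271] [ 1.2  0.5 -0.3]
[[0.0022, 0.0002, -0.0045], [0.0, -0.0014, -0.0038]] end ang -64.8
red [0.5444 0.0766] size [51.5 52.5] ang 4.89 radius 0.081 joint deg -0.43 to window [ 0.001 -0.004]
red [0.548  0.0846] size [51.6 51.3] ang 5.56 radius 0.0888 joint deg -3.13 to window [0.0045 0.004 ]
```

Request:
{"fn": "carry_out", "kwargs": {
  "xyz": [
    [0,0.003,0.01],
    [0,0.002,0.01],
    [-0.02,0,0],
    [-0.035,0,0],
    [-0.04,0.02,-0.005],
    [-0.04,0.025,-0.02],
    [-0.04,0.03,-0.02],
    [-0.04,0.03,-0.02]
  ],
  "roll": [0,0,0,0,0,0,0,0]
}}

```text
clock: 7.13
ee_pos: [0.5549, 0.0047, 0.2129]
ee_rot: [-0.089, 1.588, 0.076]
ft_force: [0.9, 0.2, 0.2]
finger_gap: 0.0
```

```bash
python3 -c "
from h import *
to([.535,.033,.346])"
```

```text
tool delta [-0.133   0.0292 -0.0195] yaw(y) 95.99 [0.5549 0.0047 0.2129] [0.9 0.2 0.2]
```

Request:
{"fn": "carry_out", "kwargs": {
  "xyz": [
    [-0.035,0.007,-0.006],
    [-0.035,0.007,-0.006],
    [-0.03,0.005,-0.004],
    [-0.02,0,0],
    [0,0,0],
    [0,0,0]
  ],
  "roll": [0,0,0,0,0,0]
}}

```text
clock: 7.63
ee_pos: [0.5342, 0.029, 0.3476]
ee_rot: [-0.095, 1.576, 0.078]
ft_force: [-0.2, 0.5, -0.9]
finger_gap: -0.0
```

```bash
python3 -c "
from m import *
q=np.load('q.npy');s=snap('wrist','w6.png');red(s,q,(310,130,420,270))
for k in((0,.015),(0,-.07),(0,.155)): print(k,proj(s,[*W(q,k),.012]).round(1))
to([.535,.033,.346])"
```

```text
red [0.5431 0.0809] size [51.1 51. ] ang 6.36 radius 0.0854 joint deg 0.22 to window [-0.0004  0.0004]
(0, 0.015) [363.6 195.1]
(0, -0.07) [290.4 193.3]
(0, 0.155) [484.6 198.1]
tool delta [0.0015 0.0041 0.0012] yaw(y) 96.3 [0.5342 0.0289 0.3475] [ 0.1  0.1 -0.2]
```

View pics/w6.png

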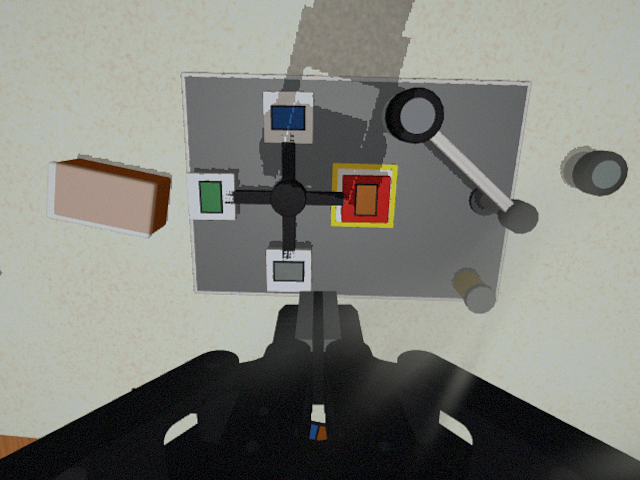

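The red slide is at (366,199), centred inside the yellow frame (about (364,196)), 0.5 mm off. The loupe is still aside at (414,116). Next is the loupe arm.

```bash
python3 -c "
from h import *
to([.447,.187,.15])"
```

```text
tool delta [ 0.1963  0.1688 -0.0679] yaw(y) 96.3 [0.5342 0.0289 0.3475] [ 0.1  0.1 -0.2]
```

Request:
{"fn": "carry_out", "kwargs": {
  "xyz": [
    [0,0.03,-0.013],
    [0,0.03,-0.013],
    [0.01,0.03,-0.013],
    [0.02,0.03,-0.013],
    [0.03,0.025,-0.01],
    [0.035,0.012,0],
    [0.035,0,0],
    [0.025,0,0]
  ],
  "roll": [0,0,0,0,0,0,0,0]
}}

```text
clock: 8.35
ee_pos: [0.4486, 0.1805, 0.1786]
ee_rot: [-0.091, 1.584, 0.074]
ft_force: [0.3, -0.8, 0.2]
finger_gap: 0.0001
```

```bash
python3 -c "
from h import *
to([.447,.187,.078])"
```

```text
tool delta [0.1006 0.0077 0.0007] yaw(y) 96.02 [0.4486 0.1805 0.1786] [ 0.3 -0.8  0.2]
```

Request:
{"fn": "carry_out", "kwargs": {
  "xyz": [
    [0.015,0.007,-0.002],
    [0.025,0,0],
    [0.025,0,0],
    [0.015,0,0],
    [0.008,0,0],
    [0.004,0,0],
    [0,0,0]
  ],
  "roll": [0,0,0,0,0,0,0]
}}

```text
clock: 8.93
ee_pos: [0.4329, 0.1842, 0.0677]
ee_rot: [-0.094, 1.615, 0.072]
ft_force: [-0.2, -0.1, 0.2]
finger_gap: -0.0
```

```bash
sed -e 's/hub=np.array(.*\]);r,/hub=np.array([.531,.2185]);r,/' -e 's/,\.025\])/,.078])/' arc.py > arcp.py; python3 arcp.py .078 .007 8 1; python3 -c "
from h import *
snap('side','s7.png')"
```

```text
r 0.104 ang -160.7 [0.4329 0.1842 0.0677] [-0.2 -0.1  0.2]
[[-0.0116, -0.0009, 0.0267], [-0.0, -0.0065, 0.0025], [-0.0001, -0.0063, 0.0031], [-0.0001, -0.006, 0.0036], [-0.0001, -0.0056, 0.0041], [-0.0002, -0.0052, 0.0046], [-0.0002, -0.0048, 0.0051], [-0.0002, -0.0043, 0.0055]] end ang -119.6
```

View pics/s7.png

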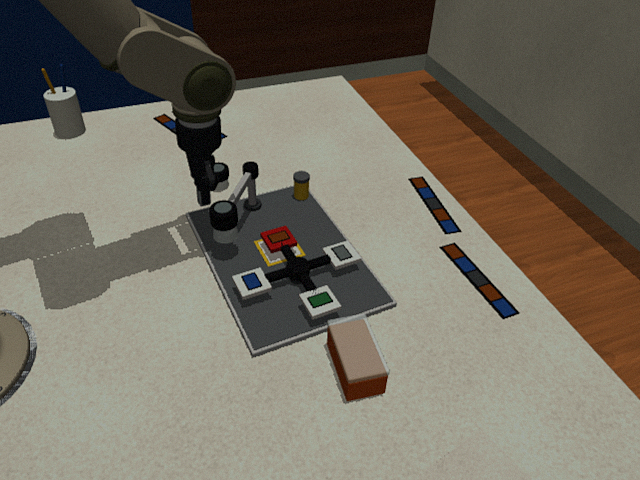

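Request:
{"fn": "carry_out", "kwargs": {
  "xyz": [
    [-0.008,-0.006,0.007],
    [0,-0.006,0.007],
    [0,-0.005,0.006],
    [0,-0.003,0.004],
    [0,-0.003,0.004],
    [0,-0.003,0.004]
  ],
  "roll": [0,0,0,0,0,0]
}}

```text
clock: 9.48
ee_pos: [0.47, 0.1604, 0.076]
ee_rot: [-0.094, 1.613, 0.072]
ft_force: [-1.0, 0.0, -0.3]
finger_gap: -0.0
```

```bash
python3 arcp.py .078 .007 8 1; python3 -c "
from h import *
snap('side','s8.png')"
```

```text
r 0.0843 ang -136.4 [0.47   0.1604 0.076 ] [-1.   0.  -0.3]
[[-0.0024, -0.0015, 0.0094], [-0.0002, -0.0049, 0.005], [-0.0002, -0.0045, 0.0054], [-0.0002, -0.004, 0.0058], [-0.0002, -0.0034, 0.0061], [-0.0003, -0.0029, 0.0064], [-0.0003, -0.0023, 0.0066], [-0.0003, -0.0017, 0.0068]] end ang -95.2
```

Request:
{"fn": "carry_out", "kwargs": {
  "xyz": [
    [-0.001,-0.002,0.006],
    [0,-0.0035,0.005],
    [0,-0.003,0.005],
    [0,-0.0025,0.005],
    [0,-0.002,0.005],
    [0,-0.0015,0.0045],
    [0,0,0]
  ],
  "roll": [0,0,0,0,0,0,0]
}}

```text
clock: 10.12
ee_pos: [0.5058, 0.1474, 0.0754]
ee_rot: [-0.093, 1.614, 0.071]
ft_force: [-0.6, 0.3, -0.9]
finger_gap: 0.0002
```

```bash
python3 arcp.py .078 .004 4 1; python3 -c "
from m import *
q=np.load('q.npy');s=snap('side','s9.png');red(s,q,(230,210,330,270))
W0=W(q,(0,.015));print('expected loupe top px side',proj(s,[*W0,.112]))
c=snap('scene','c9.png');print('scene',proj(c,[*W0,.112]));red(c,q,(300,150,420,290))
cv2.imwrite('pics/v9.png',np.hstack([cv2.resize(s['frame'][120:300,160:340],(400,400),interpolation=2),cv2.resize(c['frame'][140:320,290:470],(400,400),interpolation=2)])[:,:,::-1])"
```

```text
r 0.0754 ang -109.5 [0.5058 0.1474 0.0754] [-0.6  0.3 -0.9]
[[-0.0026, -0.004, 0.0024], [-0.0002, -0.0014, 0.0037], [-0.0002, -0.0012, 0.0038], [-0.0002, -0.001, 0.0039]] end ang -97.8
red [0.545  0.0769] size [50.9 52.4] ang 3.7 radius 0.0812 joint deg -0.88 to window [ 0.0016 -0.0037]
expected loupe top px side [277.14200962 205.76473795]
scene [352.73406431 205.59436878]
red [0.548  0.0845] size [51.6 51.2] ang 5.56 radius 0.0887 joint deg -3.13 to window [0.0045 0.004 ]
```

View pics/v9.png

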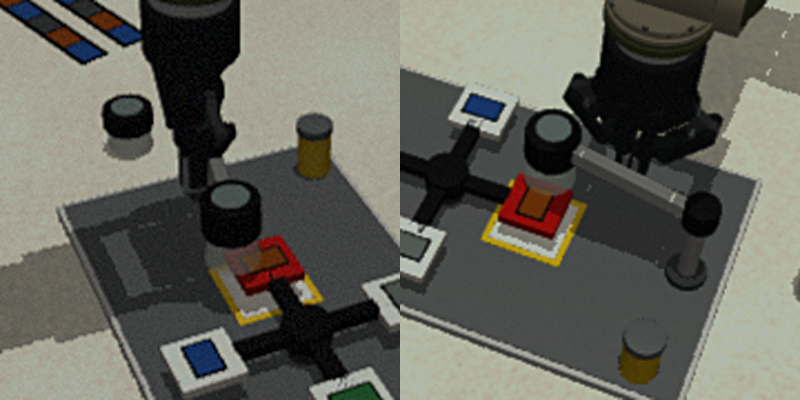

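The loupe top is at side px (264,209), expected at (277,206), and at scene px (360,198), expected at (353,206). About 10° is left.

Request:
{"fn": "carry_out", "kwargs": {
  "xyz": [
    [0,-0.0015,0.0035],
    [0,-0.001,0.0035],
    [0,-0.0005,0.003],
    [0,0,0.0015],
    [0,0,0]
  ],
  "roll": [0,0,0,0,0]
}}

```text
clock: 10.63
ee_pos: [0.517, 0.146, 0.0749]
ee_rot: [-0.094, 1.615, 0.072]
ft_force: [-0.6, 0.0, 0.0]
finger_gap: -0.0001
```

```bash
python3 arcp.py .078 .004 4 1; python3 -c "
from m import *
s=snap('side','s10.png');c=snap('scene','c10.png');w=snap('wrist','w10.png')
cv2.imwrite('pics/v10.png',np.vstack([np.hstack([cv2.resize(s['frame'][150:270,200:320],(300,300),interpolation=2),cv2.resize(c['frame'][160:280,300:420],(300,300),interpolation=2)]),cv2.resize(w['frame'],(600,300))[...]])[:,:,::-1])"
```

```text
r 0.0738 ang -100.9 [0.517  0.146  0.0749] [-0.6  0.   0. ]
[[-0.0032, -0.0051, 0.0025], [-0.0002, -0.0009, 0.0039], [-0.0002, -0.0007, 0.0039], [-0.0002, -0.0005, 0.004]] end ang -89.2
```

View pics/v10.png

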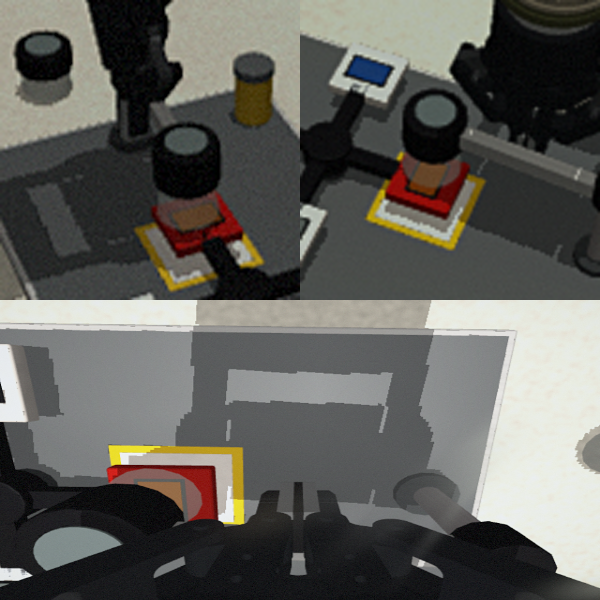

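Loupe top now at side px (275,206), against a target of (277,206), and at scene px (355,204), against (353,206). About 2° is left, so 2.5 mm at the finger.

Request:
{"fn": "carry_out", "kwargs": {
  "xyz": [
    [0,0,0.0015],
    [0,0,0.0012],
    [0,0,0],
    [0,0.003,-0.01],
    [0,0.003,-0.015],
    [-0.01,0,-0.015],
    [-0.03,0,-0.005],
    [-0.035,0,0]
  ],
  "roll": [0,0,0,0,0,0,0,0]
}}

```text
clock: 11.45
ee_pos: [0.473, 0.1487, 0.1477]
ee_rot: [-0.094, 1.629, 0.072]
ft_force: [0.8, 0.5, -0.4]
finger_gap: -0.0001
```

```bash
python3 -c "
from h import *
to([.49,.06,.346])"
```

```text
tool delta [-0.1974 -0.0921 -0.0043] yaw(y) 96.02 [0.473  0.1487 0.1477] [ 0.8  0.5 -0.4]
```

Request:
{"fn": "carry_out", "kwargs": {
  "xyz": [
    [-0.035,0,0],
    [-0.035,0,0],
    [-0.03,-0.02,0.02],
    [-0.03,-0.025,0.02],
    [-0.03,-0.025,0.02],
    [-0.02,-0.01,0.01],
    [0,0,0],
    [0,0,0]
  ],
  "roll": [0,0,0,0,0,0,0,0]
}}

```text
clock: 12.12
ee_pos: [0.5597, 0.0807, 0.3359]
ee_rot: [-0.096, 1.616, 0.074]
ft_force: [0.2, 0.3, -0.6]
finger_gap: -0.0002
```

```bash
python3 -c "
from m import *
q=np.load('q.npy');W0=W(q,(0,.015));to([.56,.06,.346])
s=snap('wrist','w11.png');red(s,q,(250,100,450,290))
print('exp: win',proj(s,[*W0,.012]),'loupe top',proj(s,[*W0,.112]),'cap',proj(s,[*W(q,(0,.155)),.11]))
x,y=map(int,proj(s,[*W0,.05]));np.save('o.npy',[x-75,y-60]);im=cv2.resize(s['frame'][y-60:y+60,x-75:x+75],(750,600),interpolation=2)
cv2.imwrite('pics/v11.png',im[:,:,::-1]);print(x-75,y-60)
a=snap('side','s11.png');b=snap('scene','c11.png')"
```

```text
tool delta [-0.0097 -0.0207 -0.0024] yaw(y) 96.19 [0.5597 0.0807 0.3359] [ 0.2  0.3 -0.6]
red [0.5439 0.0815] size [50.6 50.4] ang 5.54 radius 0.0859 joint deg -0.34 to window [0.0004 0.001 ]
exp: win [322.04038548 180.75395636] loupe top [321.7303064  192.72522427] cap [478.7033239  195.96002698]
246 124
```

View pics/v11.png

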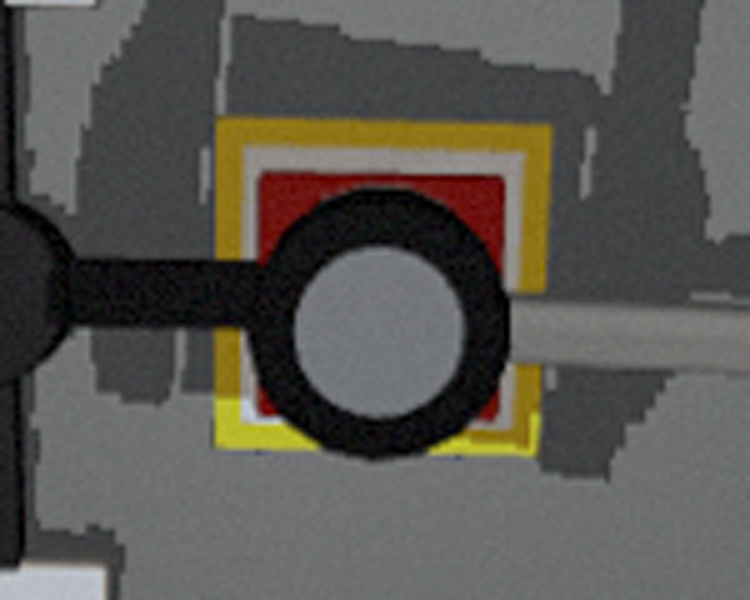

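The wrist view shows the red slide centred inside the yellow frame. The loupe lens is at px (322,190), against an expected (322,193), so about 2 mm off, well inside 12 mm. The arm is clear, so I'm handing in.

```bash
python3 -c "
from h import *
print(ray(dict(np.load('pics/w11.png.npz')),(322,190.4),.112)[:2]);print(close_job())"
```

```text
[0.54136507 0.08056894]
the job is handed in; nothing more can be done
None
```

I turned the carrier clockwise about 113° with the closed fingertip until the red slide lay over the window. Then I pushed the loupe arm about 39° until the loupe stood over that slide, and handed in at about 12 s of the 72 s; no verdict was reported.

**Slide:** in the last wrist picture the red slide's centre was about 1 mm from the window's centre. The limit is 8 mm.

**Loupe:** in the same picture it was about 2 to 3 mm from the slide's centre. The limit is 12 mm.

**Robot and loose objects:** the arm stood well clear at hand-in, and the wrist force stayed below about 2 N in every reading. I never went near the film can, the slide box or the spare loupe, but I did not re-measure their positions at the end.

**Checks that disagreed:**
- The side and scene cameras put the red slide 4 to 6 mm from the window, in opposite directions. I trusted the wrist view because there the red slide can be seen centred inside the yellow edge.
- The panel corners fitted only to about 4 mm in the wrist view, and up to 18 mm in the two fixed views.

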